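# Make up the necklace kit and the wire kit

### The arm

A 6-joint arm with a two-finger parallel gripper is mounted at the origin on the work surface. World frame = base frame: x ahead of the robot, y to its left, z up, the work surface at z = 0. Lengths are in mm, angles in rad, forces in N, time in s.
With the tool pointing down it reaches from about 275 to 1000 mm from the base axis. Payload 8.4 kg.
Tool frame: the origin (TCP) lies at the very end of the fingers, on their centre line; the grasp point (between the pads) lies 19 mm behind it; z points along the fingers, y is the line along which they close (so a half turn about z gives the same grasp; the last joint's range is limited). The gripper opens to 85 mm and grips with 20 to 120 N. Pads are 22 mm wide; open, the fingers measure 114 mm over their backs; the gripper's body (76 mm by 85 mm) begins 54 mm behind the grasp point. The pads swing forward as they close: fully open they stand 13 mm farther back than shut.
Start: joints at [-1.117, 0.353, 1.633, -0, 1.155, -0.002], TCP at [275.112, -561.196, 231.281] pointing down, gripper open.
Joint ranges: [-2.63, 2.63], [-0.92, 2.1], [0.06, 2.66], [-1.3, 4.44], [0, 2.69], [-3.02, 3.02]. Speed limits (rad/s): [2.22, 2.22, 2.79, 3.14, 3.14, 3.14].

### API

Orientations are given as [roll, pitch, yaw] about the fixed x, y, z axes, in that order (R = Rz(yaw) Ry(pitch) Rx(roll)).
In Python, from rig import sensors, grab_frame, camera_params, order gives the robot as it stands. The module is installed in compiled form; this text tells all that it offers.
- The arm moves only by the tool move_arm, never from a script. Its argument "motion" is a list of rows, each a list of 7 numbers: the turn, a rotation vector about the tool's x, y, z in fractions of the full range, 1 being 2 rad, then the shift along the tool's x, y, z in shares of 60 cm (1.0 is 60 cm), then the finger opening in m, from 0 to 0.0854. A call has 1 to 8 rows; each row is the pose to reach, as a shift and turn from the pose commanded when the call began, along the tool's axes at that moment; what a row does not reach only later rows make up. A row lasts 1/8 s, in which the tool goes at most 62.5 mm and 10.7 degrees, less where a joint would pass 70% of its speed; a pose out of reach is approached as far as the arm can. Shift and turn numbers lie between -1 and 1, and a call with a number outside is refused. A call with a gripper value outside its range is refused whole. The fingers move at their own pace and stop on an object; "grip_force" is the grip in N (left out, the last holds). Time passes only in rows, so rows that repeat a pose let the fingers close. It gives the time, the measured TCP pose, the force, the opening and the grip force at its end, in the units of the state.
- sensors.sense(): the state, without advancing time (a new reading comes with each control period).
- grab_frame(name): name is "side" or "top"; returns (picture, depth): 480x640x3 uint8, red, green, blue; 480x640 float32, mm along the optical axis (not along the pixel's ray), 0 where there is no reading.
- camera_params(name): a dict with "camera_matrix" (3x3 intrinsics, pixels), "world_from_camera" (4x4, takes a point from camera to world coordinates). Camera axes: x right, y down, z forward; pixel columns grow to the right and rows downward; lengths in mm; the calibration is good to about 2 mm. A picture is of the moment at which its call begins. camera_params takes no time and is no camera call.
- order.sign_off(): hands the job in; it is judged then, once.
The state is a dict: "clock": time; "qpos": joint angles; "qvel": joint speeds; "joint_efforts": joint torques, N m; "eef_pos": TCP position; "tcp_rot": TCP orientation; "contact_force": force on the tool from outside, world axes, zero at the start; "wrist_torque": the same for the moment, N m; "opening": opening from 0.0 (shut) to 1.0 (fully open); "grasp_force": force on a finger pad.
Only numpy, scipy, OpenCV 4.12 (cv2) and the standard library are available. Lean on these libraries where they do the work, as an engineer would, in place of code of your own. Each camera call takes 0.05 s, during which the arm holds its last target. There are 200 camera calls.

### The job

Make up the two class kits: the pink tray is the necklace kit and gets the canister that is full of beads and the red cord reel; the yellow tray is the wire kit and gets the copper wire reel, the stepped wooden mandrel and the empty canister, for offcuts. The two canisters look the same, so feel which is the heavy one. Stand each thing upright in a bay of its own, set down and not dropped, and leave the blue reel and the white bottle where they are.

Things in the scene. Friction and masses are not known exactly. Their poses are not given: they have to be found in the camera images.
- canister_a: Closed aluminium screw-top canister standing upright, 52 mm across and 80 mm tall, paper band round it. One of two that look the same: one is full of glass beads and weighs about 380 g (340 to 420), the other is empty, about 60 g (50 to 70); only the weight in the grip tells which. Origin: centre of its underside, z up its axis.
- canister_b: Closed aluminium screw-top canister standing upright, 52 mm across and 80 mm tall, paper band round it. One of two that look the same: one is full of glass beads and weighs about 380 g (340 to 420), the other is empty, about 60 g (50 to 70); only the weight in the grip tells which. Origin: centre of its underside, z up its axis.
- spool_red: Reel standing upright, 46 mm across and 60 mm tall, wound full flush with its flanges so that it grips like a plain cylinder: red cord between white flanges, red seen through the open top flange. About 100 g. Origin: centre of its underside, z up its axis.
- spool_copper: Reel standing upright, 46 mm across and 60 mm tall, wound full flush with its flanges so that it grips like a plain cylinder: copper wire between black flanges, copper seen through the open top flange. About 280 g. Origin: centre of its underside, z up its axis.
- mandrel: Stepped mandrel of pale turned wood standing on its widest step: 46 mm across up to a height of 30 mm, then 36 mm across up to 65 mm, then 26 mm across up to its top at 110 mm. About 90 g. Grip it by the top step. Origin: centre of its underside, z up its axis.
- spool_blue: Reel standing upright, 46 mm across and 60 mm tall, wound full flush with its flanges so that it grips like a plain cylinder: blue cord between white flanges, blue seen through the open top flange. Not wanted in either kit: leave it where it stands. About 100 g. Origin: centre of its underside, z up its axis.
- bottle: White plastic glue bottle with a black nozzle standing upright, 42 mm across and 108 mm tall. Not wanted in either kit: leave it where it stands. Origin: centre of its underside, z up.
- tray_pink: Pink kit tray, fixed flat on the table. 164 x 164 mm outside, walls 24 mm high and 4 mm thick, floor 4 mm thick; 4 mm dividers of wall height part it into 2 x 2 bays 76 mm square, centred at x, y = +-40 mm from the origin along the tray's axes. Any bay will do; a bay holds one thing only. A small lip on each x side. Origin: centre of its underside.
- tray_yellow: Yellow kit tray, fixed flat on the table. 164 x 164 mm outside, walls 24 mm high and 4 mm thick, floor 4 mm thick; 4 mm dividers of wall height part it into 2 x 2 bays 76 mm square, centred at x, y = +-40 mm from the origin along the tray's axes. Any bay will do; a bay holds one thing only. A small lip on each x side. Origin: centre of its underside.

How it is judged:
By the outcome, as a careful person would: the job done as asked, in the order asked, and still so for the second after the job is handed in, with the robot touching nothing.
It also fails if it takes over 115 s, if anything falls off the work surface, if the arm or the gripper's body presses on something with over 40 N, if the wrist force passes 120 N, or if a joint passes its speed limit or range.

## Working session

There is one attempt and no reset: what is moved stays moved. The work goes in short steps, Python scripts to look and compute and a tool call to move; the robot and the scene stay as the last step left them, time stands still between calls to the robot, and variables do not carry over. Pictures are saved under pics/ and viewed, at most 14 in all, crops included, and the job is handed in when it is done.

Besides the shell and the picture viewer there is one more tool, called after "Call:" by a JSON object that holds its "method" and its "body". move_arm: Moves the arm, as the interface text tells. Its arguments: {"type":"object","properties":{"motion":{"type":"array","items":{"type":"array","items":{"type":"number"}}},"grip_force":{"type":"number"}},"required":["motion"]}

```bash
mkdir -p pics
python3 - <<'E'
from rig import *
import cv2
for n in("top","side"):
    p,d=grab_frame(n); cv2.imwrite(f"pics/{n}0.png",p[:,:,::-1]); c=camera_params(n); print(n,c["camera_matrix"].tolist(),c["world_from_camera"].round(3).tolist())
print(sensors.sense())
E
```

```text
top [[463.57122260142603, 0.0, 314.4640878829142], [0.0, 463.57122260142603, 235.65071122075403], [0.0, 0.0, 1.0]] [[0.002, -0.982, 0.188, 418.819], [-1.0, -0.006, -0.019, 7.358], [0.02, -0.188, -0.982, 832.587], [0.0, 0.0, 0.0, 1.0]]
side [[444.6222045078186, 0.0, 317.9483963843624], [0.0, 444.6222045078186, 241.13418892177765], [0.0, 0.0, 1.0]] [[-0.999, -0.022, 0.046, 506.272], [-0.048, 0.728, -0.684, 644.094], [-0.018, -0.685, -0.728, 706.935], [0.0, 0.0, 0.0, 1.0]]
{'clock': 0.1, 'qpos': array([-1.11739667e+00,  3.53589467e-01,  1.63407263e+00,  2.51578210e-05,
        1.15524026e+00, -2.39423797e-03]), 'qvel': array([ 0.00036712, -0.00196089, -0.00135477, -0.00028693, -0.00010387,
       -0.00133378]), 'joint_efforts': array([-3.75320833e-04, -6.06357336e+01, -3.42818892e+01, -3.43181944e-05,
        3.96150004e-03, -3.75073046e-05]), 'eef_pos': array([ 274.92295839, -560.78570586,  230.62465866]), 'tcp_rot': array([-3.14028301e+00, -2.61390420e-05,  4.55783708e-01]), 'contact_force': array([0.60409882, 0.34909667, 0.29438094]), 'wrist_torque': array([-0.04017569,  0.03648558, -0.00099293]), 'grasp_force': 0.0, 'opening': 0.9991814826821843}
```

View pics/top0.png

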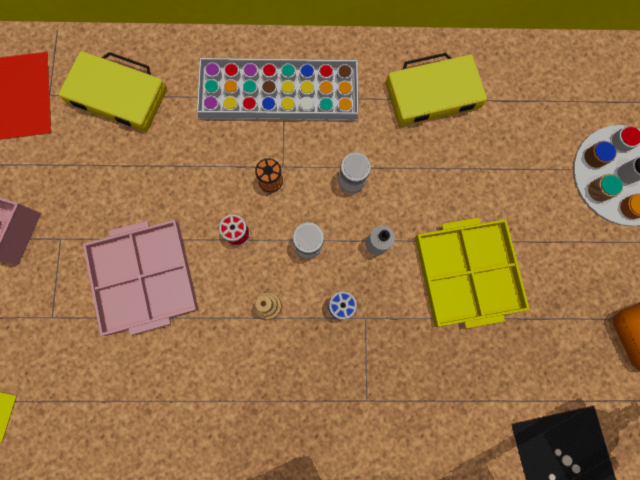

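View pics/side0.png

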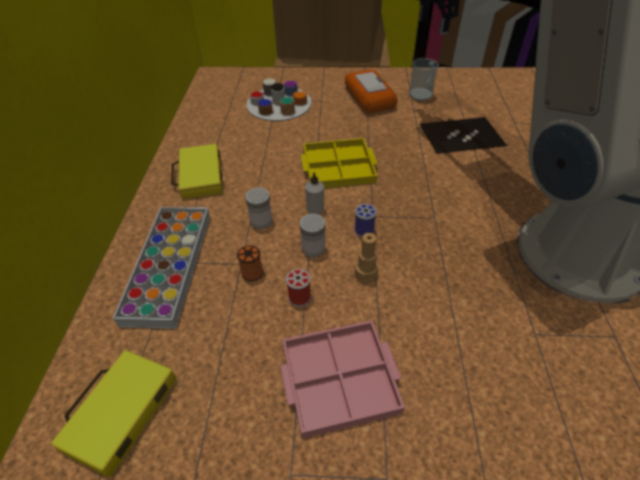

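The top view shows pink tray centre (141,277), yellow (472,272), copper reel (268,172), red (233,229), canisters (355,168) and (308,238), bottle (380,238), mandrel (265,303), blue reel (343,306). The side view confirms that all of them are standing.

```bash
cat > h.py <<'E'
from rig import *
import cv2, numpy as np
def cloud(n):
    p,d=grab_frame(n); c=camera_params(n); K=c["camera_matrix"]; T=c["world_from_camera"]
    v,u=np.mgrid[:480,:640]; P=np.stack([(u-K[0,2])/K[0,0]*d,(v-K[1,2])/K[1,1]*d,d],-1)
    return p,P@T[:3,:3].T+T[:3,3],d>0
def plane(n,u,v,z):
    c=camera_params(n); K=c["camera_matrix"]; T=c["world_from_camera"]
    r=T[:3,:3]@np.linalg.solve(K,[u,v,1]); return (T[:3,3]+r*(z-T[2,3])/r[2])[:2]
E
python3 - <<'E'
from h import *
S=dict(copper=(268,172,60),red=(233,229,60),canA=(355,165,80),canB=(308,236,80),bottle=(381,238,108),mandrel=(264,303,110),blue=(343,306,60))
for n in("top","side"):
    p,W,ok=cloud(n)
    for k,(u,v,h) in S.items():
        c=plane("top",u,v,h)
        m=ok&(np.hypot(W[...,0]-c[0],W[...,1]-c[1])<45)
        t=m&(abs(W[...,2]-h)<6); q=W[t][:,:2].astype(np.float32)
        if len(q)<5: print(n,k,c.round(),len(q));continue
        lo,hi=np.percentile(q,[2,98],axis=0)
        print(n,k,"seed",c.round(),"n",len(q),"mid",((lo+hi)/2).round(1),"ext",(hi-lo).round(),"z",W[t][:,2].mean().round(1))
    hsv=cv2.cvtColor(p,cv2.COLOR_RGB2HSV)
    for k,c in(("pink",plane("top",141,277,10)),("yellow",plane("top",472,272,10))):
        m=ok&(np.hypot(W[...,0]-c[0],W[...,1]-c[1])<140)&(W[...,2]>14)&(W[...,2]<32)
        q=W[m][:,:2].astype(np.float32); r=cv2.minAreaRect(q); print(n,k,len(q),r,W[m][:,2].mean())
p,W,ok=cloud("top")
cv2.imwrite("pics/c1.png",cv2.resize(p[140:340,70:270,::-1],(600,600),interpolation=cv2.INTER_CUBIC))
a=cv2.resize(p[140:335,225:405,::-1],None,fx=3,fy=3,interpolation=cv2.INTER_CUBIC);cv2.imwrite("pics/c2.png",a)
b=cv2.resize(p[210:335,70:205,::-1],None,fx=2.8,fy=2.8,interpolation=cv2.INTER_CUBIC);c=cv2.resize(p[210:335,405:540,::-1],None,fx=2.8,fy=2.8,interpolation=cv2.INTER_CUBIC)
cv2.imwrite("pics/c3.png",np.hstack([b,c]))
E
```

```text
top copper seed [679.  73.] n 516 mid [682.7  74.1] ext [41. 40.] z 60.0
top red seed [578. 130.] n 559 mid [581.2 132.2] ext [41. 41.] z 59.9
top canA seed [686. -76.] n 694 mid [683.9 -77.2] ext [46. 46.] z 79.7
top canB seed [562.   3.] n 756 mid [560.9   3.2] ext [47. 46.] z 79.7
top bottle seed [ 554. -113.] n 12 mid [ 563.2 -121.1] ext [4. 5.] z 105.4
top mandrel seed [451.  71.] n 219 mid [450.7  72. ] ext [22. 23.] z 109.3
top blue seed [449. -55.] n 598 mid [451.4 -54.4] ext [41. 41.] z 59.8
top pink 2423 ((501.3687744140625, 297.3801574707031), (188.5884246826172, 165.5965118408203), 16.042856216430664) 21.630492605607596
top yellow 2271 ((512.1134643554688, -287.81939697265625), (188.1522674560547, 165.61248779296875), 10.285021781921387) 21.668879485795276
side copper seed [679.  73.] n 347 mid [682.6  75.5] ext [41. 42.] z 60.5
side red seed [578. 130.] n 402 mid [581.2 133. ] ext [41. 42.] z 60.6
side canA seed [686. -76.] n 339 mid [684.8 -75.6] ext [46. 48.] z 80.0
side canB seed [562.   3.] n 404 mid [561.5   4.9] ext [46. 47.] z 80.1
side bottle seed [ 554. -113.] n 8 mid [ 564.8 -120.1] ext [5. 3.] z 105.6
side mandrel seed [451.  71.] n 134 mid [451.1  72.9] ext [24. 24.] z 109.7
side blue seed [449. -55.] n 278 mid [451.9 -53. ] ext [40. 42.] z 60.4
side pink 2787 ((500.61700439453125, 296.8809509277344), (187.8179168701172, 166.24339294433594), 16.098098754882812) 22.23809474911288
side yellow 1060 ((513.5927124023438, -288.1806640625), (187.69000244140625, 172.98667907714844), 9.743424415588379) 21.024612364629263
```

View pics/c2.png

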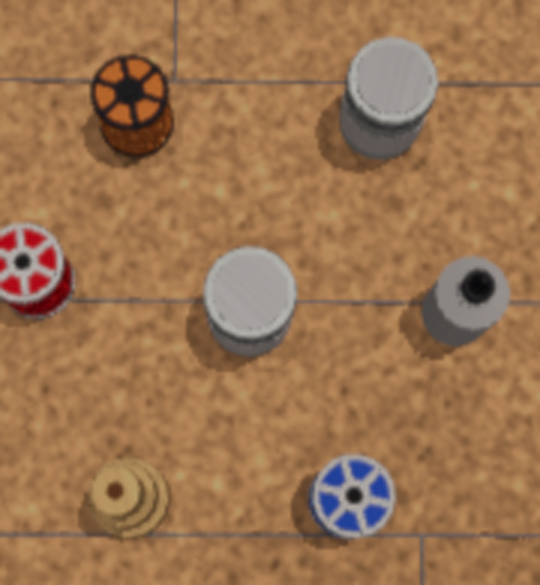

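View pics/c3.png

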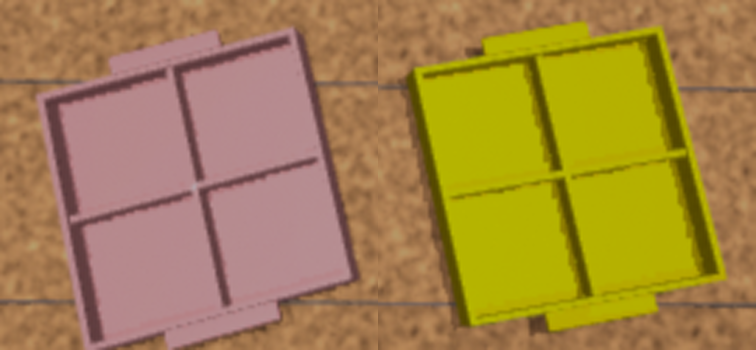

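The crops show lid and flange centres that match the depth-derived positions. Pink tray yaw is about +16°, yellow about +10°. First I'll go to the nearer canister, turning the tool yaw to 0.

The manual's scale: shifts go in shares of 60 cm and turns go in shares of 2 rad. Converting my numbers, 0.26 m / 0.6 = 0.4333, -0.195 m / 0.6 = -0.325, 0.4558 rad / 2 = 0.2279.

Call:
{"method": "move_arm", "body": {"motion": [[0,0,0.2279,0.4333,-0.325,0.0667,0.085],[0,0,0.2279,0.4333,-0.325,0.0667,0.085],[0,0,0.2279,0.4333,-0.325,0.0667,0.085],[0,0,0.2279,0.4333,-0.325,0.0667,0.085],[0,0,0.2279,0.4333,-0.325,0.0667,0.085],[0,0,0.2279,0.4333,-0.325,0.0667,0.085],[0,0,0.2279,0.4333,-0.325,0.0667,0.085],[0,0,0.2279,0.4333,-0.325,0.0667,0.085]], "grip_force": 60}}

```text
clock: 1.25
eef_pos: [422.5, -272.8, 191.5]
tcp_rot: [3.141, -0.0, -0.001]
contact_force: [0.1, -0.5, -0.2]
opening: 0.997
grasp_force: 0.0
```

To row units: -0.2765 m / 0.6 = -0.4608, 0.041 m / 0.6 = 0.0683.

Call:
{"method": "move_arm", "body": {"motion": [[0,0,0,0.2308,-0.4608,0.0683,0.085],[0,0,0,0.2308,-0.4608,0.0683,0.085],[0,0,0,0.2308,-0.4608,0.0683,0.085],[0,0,0,0.2308,-0.4608,0.0683,0.085],[0,0,0,0.2308,-0.4608,0.0683,0.085],[0,0,0,0.2308,-0.4608,0.0683,0.085],[0,0,0,0.2308,-0.4608,0.0683,0.085],[0,0,0,0.2308,-0.4608,0.0683,0.085]]}}

```text
clock: 2.25
eef_pos: [560.9, 3.0, 150.4]
tcp_rot: [3.141, 0.0, -0.002]
contact_force: [0.4, 0.3, 0.3]
opening: 0.994
grasp_force: 0.0
```

To row units: 0.105 m / 0.6 = 0.175, 0.075 m / 0.6 = 0.125.

Call:
{"method": "move_arm", "body": {"motion": [[0,0,0,0,-0.0017,0.0667,0.085],[0,0,0,0,-0.0017,0.125,0.085],[0,0,0,0,-0.0017,0.175,0.085],[0,0,0,0,-0.0017,0.175,0.085],[0,0,0,0,-0.0017,0.175,0.045],[0,0,0,0,-0.0017,0.175,0.045],[0,0,0,0,-0.0017,0.175,0.045],[0,0,0,0,-0.0017,0.175,0.045]], "grip_force": 40}}

```text
clock: 3.25
eef_pos: [562.5, 5.5, 47.1]
tcp_rot: [3.141, -0.003, 0.0]
contact_force: [-1.2, -2.1, 5.5]
opening: 0.597
grasp_force: 40.8
```

To row units: -0.08 m / 0.6 = -0.1333, -0.06 m / 0.6 = -0.1.

Call:
{"method": "move_arm", "body": {"motion": [[0,0,0,0,0,0,0.04],[0,0,0,0,0,-0.0167,0.04],[0,0,0,0,0,-0.05,0.04],[0,0,0,0,0,-0.1,0.04],[0,0,0,0,0,-0.1333,0.04],[0,0,0,0,0,-0.1333,0.04],[0,0,0,0,0,-0.1333,0.04],[0,0,0,0,0,-0.1333,0.04]]}}

```text
clock: 4.25
eef_pos: [560.5, 5.9, 124.3]
tcp_rot: [-3.142, 0.002, 0.0]
contact_force: [-0.6, 0.2, -3.3]
opening: 0.601
grasp_force: 42.5
```

```bash
python3 -c "
from h import *
for i in range(6):
    s=sensors.sense();print(s['contact_force'].round(2),s['opening'],s['grasp_force'],s['joint_efforts'].round(2),s['qvel'].round(3));grab_frame('top')"
```

```text
[-0.57  0.19 -3.31] 0.6005781515796724 42.45660603046417 [ 1.000e-02 -5.866e+01 -2.929e+01 -0.000e+00  0.000e+00 -0.000e+00] [ 0.004  0.002 -0.005  0.     0.001  0.001]
[ 0.75 -0.13 -3.75] 0.6020126334471025 42.45705485343933 [ 1.000e-02 -5.846e+01 -2.917e+01 -0.000e+00  1.000e-02 -0.000e+00] [ 0.    -0.002 -0.002 -0.001  0.001  0.001]
[-0.32 -0.2  -3.09] 0.5990056548204897 42.456278800964355 [ 1.000e-02 -5.830e+01 -2.911e+01 -0.000e+00  2.000e-02 -0.000e+00] [-0.001 -0.002 -0.004 -0.001  0.001 -0.001]
[ 0.46 -0.79 -4.26] 0.6000080492122891 42.455620765686035 [ 1.000e-02 -5.819e+01 -2.908e+01 -0.000e+00  2.000e-02 -0.000e+00] [ 0.002 -0.004 -0.006 -0.     0.001 -0.001]
[-0.24  0.17 -3.84] 0.5963160980944172 42.455987334251404 [ 0.000e+00 -5.811e+01 -2.908e+01 -0.000e+00  2.000e-02  0.000e+00] [ 0.    -0.002 -0.004 -0.001  0.001 -0.001]
[-0.38  0.43 -2.4 ] 0.6028902752267075 42.45555639266968 [ 0.000e+00 -5.806e+01 -2.908e+01 -0.000e+00  1.000e-02 -0.000e+00] [ 0.001 -0.002 -0.003  0.001  0.002 -0.002]
```

Lifting it shows about -3.5 N vertically, so this is the full canister, and it goes to pink bay (+,-).

To row units: -0.264 m / 0.6 = -0.44, -0.01 m / 0.6 = -0.0167.

Call:
{"method": "move_arm", "body": {"motion": [[0,0,0,-0.0033,-0.05,-0.0333,0.04],[0,0,0,-0.0167,-0.1417,-0.0333,0.04],[0,0,0,-0.0167,-0.2417,-0.0333,0.04],[0,0,0,-0.0167,-0.3333,-0.0333,0.04],[0,0,0,-0.0167,-0.4,-0.0333,0.04],[0,0,0,-0.0167,-0.44,-0.0333,0.04],[0,0,0,-0.0167,-0.44,0,0.04],[0,0,0,-0.0167,-0.44,0.0333,0.04]]}}

```text
clock: 5.55
eef_pos: [551.3, 269.9, 104.8]
tcp_rot: [3.141, -0.0, 0.0]
contact_force: [-0.2, -0.1, -3.5]
opening: 0.6
grasp_force: 43.3
```

To row units: 0.045 m / 0.6 = 0.075, 0.035 m / 0.6 = 0.0583.

Call:
{"method": "move_arm", "body": {"motion": [[0,0,0,0,0,0.0333,0.04],[0,0,0,0,0,0.0583,0.04],[0,0,0,0,0,0.075,0.04],[0,0,0,0,0,0.075,0.04],[0,0,0,0,0,0.075,0.04]]}}

```text
clock: 6.18
eef_pos: [551.7, 270.0, 60.8]
tcp_rot: [-3.141, -0.001, -0.0]
contact_force: [0.6, -1.2, -4.0]
opening: 0.599
grasp_force: 43.2
```

To row units: 0.01 m / 0.6 = 0.0167, -0.001 m / 0.6 = -0.0017.

Call:
{"method": "move_arm", "body": {"motion": [[0,0,0,-0.0017,0,0.01,0.04],[0,0,0,-0.0017,0,0.0133,0.04],[0,0,0,-0.0017,0,0.0158,0.04],[0,0,0,-0.0017,0,0.0167,0.04],[0,0,0,-0.0017,0,0.0167,0.04]]}}

```text
clock: 6.8
eef_pos: [550.5, 269.8, 51.2]
tcp_rot: [-3.142, -0.001, 0.0]
contact_force: [-1.8, -2.7, 5.0]
opening: 0.602
grasp_force: 43.7
```

To row units: 0.137 m / 0.6 = 0.2283, 0.1 m / 0.6 = 0.1667.

Call:
{"method": "move_arm", "body": {"motion": [[0,0,0,0,0,0,0.056],[0,0,0,0,0,0,0.068],[0,0,0,0,0,0,0.07],[0,0,0,0,0,-0.05,0.07],[0,0,0,0,0,-0.1333,0.07],[0,0,0,0.0167,0.0833,-0.1333,0.085],[0,0,0,0.05,0.1667,-0.1333,0.085],[0,0,0,0.0517,0.2283,-0.1167,0.085]]}}

```text
clock: 7.8
eef_pos: [583.1, 131.3, 121.3]
tcp_rot: [-3.141, -0.003, -0.001]
contact_force: [0.7, 0.6, -0.4]
opening: 0.995
grasp_force: 0.0
```

To row units: 0.03 m / 0.6 = 0.05, 0.02 m / 0.6 = 0.0333.

Call:
{"method": "move_arm", "body": {"motion": [[0,0,0,0,0,0.0333,0.085],[0,0,0,0,0,0.05,0.085]]}}

```text
clock: 8.05
eef_pos: [580.9, 132.3, 89.4]
tcp_rot: [3.142, 0.001, -0.001]
contact_force: [0.4, 1.0, 0.7]
opening: 0.997
grasp_force: 0.0
```

To row units: 0.06 m / 0.6 = 0.1, 0.035 m / 0.6 = 0.0583.

Call:
{"method": "move_arm", "body": {"motion": [[0,0,0,0,0,0.0583,0.085],[0,0,0,0,0,0.1,0.085],[0,0,0,0,0,0.1,0.085],[0,0,0,0,0,0.1,0.04],[0,0,0,0,0,0.1,0.04],[0,0,0,0,0,0.1,0.04],[0,0,0,0,0,0.1,0.04],[0,0,0,0,0,0.1,0.04]]}}

```text
clock: 9.05
eef_pos: [582.1, 133.2, 31.8]
tcp_rot: [-3.141, -0.002, 0.0]
contact_force: [-0.5, 0.3, 4.6]
opening: 0.526
grasp_force: 40.4
```

To row units: -0.08 m / 0.6 = -0.1333, -0.04 m / 0.6 = -0.0667.

Call:
{"method": "move_arm", "body": {"motion": [[0,0,0,0,0,-0.0167,0.035],[0,0,0,0,0,-0.0667,0.035],[0,0,0,0,0,-0.1333,0.035],[0,0,0,0,0,-0.1333,0.035],[0,0,0,0,0,-0.1333,0.035]]}}

```text
clock: 9.68
eef_pos: [581.0, 132.8, 110.5]
tcp_rot: [-3.142, -0.0, -0.0]
contact_force: [0.2, -0.0, -1.3]
opening: 0.529
grasp_force: 41.1
```

To row units: -0.1148 m / 0.6 = -0.1913, -0.1074 m / 0.6 = -0.179.

Call:
{"method": "move_arm", "body": {"motion": [[0,0,0,-0.05,-0.05,0,0.035],[0,0,0,-0.1083,-0.1167,0,0.035],[0,0,0,-0.1583,-0.17,0,0.035],[0,0,0,-0.179,-0.1913,0,0.035],[0,0,0,-0.179,-0.1913,0.05,0.035],[0,0,0,-0.179,-0.1913,0.0917,0.035],[0,0,0,-0.179,-0.1913,0.1083,0.035],[0,0,0,-0.179,-0.1913,0.1083,0.035]]}}

```text
clock: 10.68
eef_pos: [473.6, 247.1, 44.6]
tcp_rot: [3.141, 0.001, -0.0]
contact_force: [0.3, -0.0, -1.2]
opening: 0.528
grasp_force: 41.2
```

Call:
{"method": "move_arm", "body": {"motion": [[0,0,0,0,0,0.0083,0.035],[0,0,0,0,0,0.0125,0.035],[0,0,0,0,0,0.0158,0.035],[0,0,0,0,0,0.0175,0.035],[0,0,0,0,0,0.0175,0.035]]}}

```text
clock: 11.3
eef_pos: [474.0, 247.7, 35.7]
tcp_rot: [-3.141, -0.0, 0.0]
contact_force: [-1.7, -2.3, 9.8]
opening: 0.526
grasp_force: 42.4
```

To row units: -0.11 m / 0.6 = -0.1833, 0.09 m / 0.6 = 0.15.

Call:
{"method": "move_arm", "body": {"motion": [[0,0,0,0,0,0,0.05],[0,0,0,0,0,0,0.062],[0,0,0,0,0,0,0.066],[0,0,0,0,0,-0.05,0.066],[0,0,0,0,0,-0.1333,0.066],[0,0,0,0.05,0.0417,-0.1833,0.085],[0,0,0,0.1167,0.1,-0.1833,0.085],[0,0,0,0.1833,0.15,-0.1833,0.085]]}}

```text
clock: 12.3
eef_pos: [585.1, 156.7, 145.5]
tcp_rot: [-3.141, -0.001, 0.0]
contact_force: [-0.1, 0.4, 0.3]
opening: 0.993
grasp_force: 0.0
```

Call:
{"method": "move_arm", "body": {"motion": [[0,0,0,0.0667,0.0583,0,0.085],[0,0,0,0.1333,0.1133,0,0.085],[0,0,0,0.1645,0.1383,0.0167,0.085],[0,0,0,0.1645,0.1383,0.0833,0.085],[0,0,0,0.1645,0.1383,0.1,0.085],[0,0,0,0.1645,0.1383,0.1,0.085]]}}

```text
clock: 13.05
eef_pos: [681.5, 75.2, 84.0]
tcp_rot: [3.141, 0.002, 0.001]
contact_force: [0.3, -0.2, -0.6]
opening: 1.0
grasp_force: 0.0
```

```bash
python3 -c "
from h import *
p,_=grab_frame('top');a=p[130:340,80:400,::-1];cv2.imwrite('pics/t1.png',cv2.resize(a,None,fx=2,fy=2))"
```

```text
(no output)
```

View pics/t1.png

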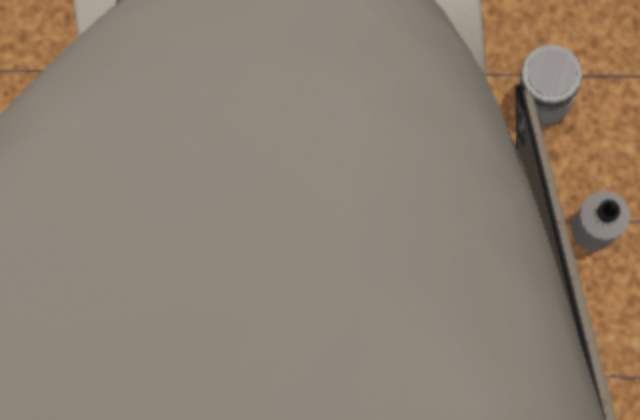

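The arm blocks the view here, so I'll check the pink tray from the yellow side later. Next is the copper reel.

To row units: 0.053 m / 0.6 = 0.0883, 0.001 m / 0.6 = 0.0017.

Call:
{"method": "move_arm", "body": {"motion": [[0,0,0,0.0017,0,0.05,0.085],[0,0,0,0.0017,0,0.0883,0.085],[0,0,0,0.0017,0,0.0883,0.085],[0,0,0,0.0017,0,0.0883,0.04],[0,0,0,0.0017,0,0.0883,0.04],[0,0,0,0.0017,0,0.0883,0.04],[0,0,0,0.0017,0,0.0883,0.04],[0,0,0,0.0017,0,0.0883,0.04]]}}

```text
clock: 14.1
eef_pos: [684.3, 74.5, 33.2]
tcp_rot: [-3.142, -0.002, -0.0]
contact_force: [-0.9, -0.0, 5.8]
opening: 0.524
grasp_force: 40.7
```

To row units: -0.13 m / 0.6 = -0.2167, -0.09 m / 0.6 = -0.15.

Call:
{"method": "move_arm", "body": {"motion": [[0,0,0,0,0,-0.0167,0.035],[0,0,0,0,0,-0.0667,0.035],[0,0,0,0,0,-0.15,0.035],[0,0,0,0,0,-0.2167,0.035],[0,0,0,0,0,-0.2167,0.035],[0,0,0,0,0,-0.2167,0.035]]}}

```text
clock: 14.85
eef_pos: [682.8, 74.6, 161.2]
tcp_rot: [3.142, 0.001, -0.0]
contact_force: [-0.9, -0.9, -3.1]
opening: 0.524
grasp_force: 41.6
```

To row units: 0.395 m / 0.6 = 0.6583, -0.1236 m / 0.6 = -0.206.

Call:
{"method": "move_arm", "body": {"motion": [[0,0,0,-0.0167,0.0583,0,0.035],[0,0,0,-0.05,0.15,0,0.035],[0,0,0,-0.08,0.25,0,0.035],[0,0,0,-0.1117,0.35,0,0.035],[0,0,0,-0.1433,0.45,0,0.035],[0,0,0,-0.175,0.55,0,0.035],[0,0,0,-0.1967,0.625,0,0.035],[0,0,0,-0.206,0.6583,0.0167,0.035]]}}

```text
clock: 15.85
eef_pos: [558.4, -322.6, 150.4]
tcp_rot: [-3.141, 0.001, -0.002]
contact_force: [0.1, 0.7, -3.0]
opening: 0.525
grasp_force: 41.9
```

To row units: 0.105 m / 0.6 = 0.175, 0.095 m / 0.6 = 0.1583.

Call:
{"method": "move_arm", "body": {"motion": [[0,0,0,0,0,0.05,0.035],[0,0,0,0,0,0.1167,0.035],[0,0,0,0,0,0.1583,0.035],[0,0,0,0,0,0.175,0.035],[0,0,0,0,0,0.175,0.035],[0,0,0,0,0,0.175,0.035]]}}

```text
clock: 16.6
eef_pos: [560.6, -320.5, 47.6]
tcp_rot: [3.141, -0.001, 0.0]
contact_force: [-0.2, 0.4, -2.7]
opening: 0.527
grasp_force: 41.8
```

To row units: 0.012 m / 0.6 = 0.02, -0.001 m / 0.6 = -0.0017.

Call:
{"method": "move_arm", "body": {"motion": [[0,0,0,-0.0017,0,0.01,0.035],[0,0,0,-0.0017,0,0.015,0.035],[0,0,0,-0.0017,0,0.0183,0.035],[0,0,0,-0.0017,0,0.02,0.035],[0,0,0,-0.0017,0,0.02,0.035]]}}

```text
clock: 17.23
eef_pos: [559.0, -320.4, 37.2]
tcp_rot: [3.142, -0.0, -0.0]
contact_force: [-7.8, 3.6, 20.3]
opening: 0.521
grasp_force: 44.2
```

To row units: -0.15 m / 0.6 = -0.25, -0.13 m / 0.6 = -0.2167.

Call:
{"method": "move_arm", "body": {"motion": [[0,0,0,0,0,-0.0017,0.05],[0,0,0,0,0,-0.0017,0.062],[0,0,0,0,0,-0.0017,0.066],[0,0,0,0,0,-0.05,0.066],[0,0,0,0,0,-0.1333,0.066],[0,0,0,0,-0.0333,-0.2167,0.066],[0,0,0,-0.0167,-0.1,-0.25,0.066],[0,0,0,-0.0417,-0.1833,-0.25,0.066]]}}

```text
clock: 18.23
eef_pos: [535.1, -210.3, 186.8]
tcp_rot: [3.14, -0.004, -0.001]
contact_force: [0.4, 0.4, -0.4]
opening: 0.774
grasp_force: 0.0
```

```bash
python3 -c "
from h import *
a,_=grab_frame('top');b,_=grab_frame('side');cv2.imwrite('pics/t2.png',np.hstack([cv2.resize(a[:,:,::-1],(400,300)),cv2.resize(b[120:450,170:490,::-1],(400,400))[:300] if 0 else cv2.resize(b[120:450,150:590,::-1],(400,300))]))"
```

```text
(no output)
```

View pics/t2.png

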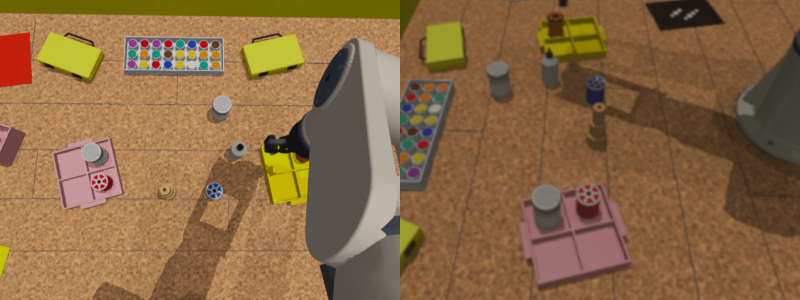

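The pink tray holds the canister (94,154) and the red reel (101,182), both upright in their own bays. The copper reel stands in the yellow tray (side view at 556,25). Now the mandrel.

To row units: -0.2825 m / 0.6 = -0.4708, -0.084 m / 0.6 = -0.14.

Call:
{"method": "move_arm", "body": {"motion": [[0,0,0,-0.02,-0.0667,0,0.066],[0,0,0,-0.0467,-0.1583,0,0.066],[0,0,0,-0.075,-0.25,0,0.066],[0,0,0,-0.1033,-0.35,0,0.066],[0,0,0,-0.1283,-0.4333,0,0.066],[0,0,0,-0.14,-0.4708,0,0.066],[0,0,0,-0.14,-0.4708,0.05,0.066],[0,0,0,-0.14,-0.4708,0.0583,0.066]]}}

```text
clock: 19.32
eef_pos: [449.0, 72.1, 148.5]
tcp_rot: [3.141, 0.003, 0.001]
contact_force: [-0.4, -0.5, 1.2]
opening: 0.773
grasp_force: 0.0
```

Call:
{"method": "move_arm", "body": {"motion": [[0,0,0,0,0,0,0.066]]}}

```text
clock: 19.45
eef_pos: [450.0, 71.8, 149.7]
tcp_rot: [3.141, 0.001, -0.001]
contact_force: [0.4, -0.7, 0.7]
opening: 0.771
grasp_force: 0.0
```

To row units: 0.073 m / 0.6 = 0.1217, 0.0005 m / 0.6 = 0.0008.

Call:
{"method": "move_arm", "body": {"motion": [[0,0,0,0.0008,0,0.0667,0.066],[0,0,0,0.0008,0,0.1217,0.066],[0,0,0,0.0008,0,0.1217,0.066],[0,0,0,0.0008,0,0.1217,0.02],[0,0,0,0.0008,0,0.1217,0.02],[0,0,0,0.0008,0,0.1217,0.02],[0,0,0,0.0008,0,0.1217,0.02],[0,0,0,0.0008,0,0.1217,0.02]]}}

```text
clock: 20.45
eef_pos: [451.7, 72.2, 78.2]
tcp_rot: [-3.141, -0.003, 0.0]
contact_force: [-0.2, -1.2, 7.4]
opening: 0.291
grasp_force: 38.8
```

To row units: -0.11 m / 0.6 = -0.1833, -0.09 m / 0.6 = -0.15.

Call:
{"method": "move_arm", "body": {"motion": [[0,0,0,0,0,-0.0167,0.018],[0,0,0,0,0,-0.0667,0.018],[0,0,0,0,0,-0.15,0.018],[0,0,0,0,0,-0.1833,0.018],[0,0,0,0,0,-0.1833,0.018],[0,0,0,0,0,-0.1833,0.018]]}}

```text
clock: 21.2
eef_pos: [449.8, 72.1, 186.3]
tcp_rot: [3.142, 0.001, 0.0]
contact_force: [-0.0, -0.3, -0.8]
opening: 0.292
grasp_force: 39.4
```

To row units: 0.4065 m / 0.6 = 0.6775, 0.0304 m / 0.6 = 0.0507.

Call:
{"method": "move_arm", "body": {"motion": [[0,0,0,0.005,0.0583,0,0.018],[0,0,0,0.0117,0.15,0,0.018],[0,0,0,0.0183,0.25,0,0.018],[0,0,0,0.0267,0.35,0,0.018],[0,0,0,0.0333,0.45,0,0.018],[0,0,0,0.0417,0.55,0,0.018],[0,0,0,0.0483,0.6333,0,0.018],[0,0,0,0.0507,0.6775,0,0.018]]}}

```text
clock: 22.2
eef_pos: [480.1, -336.2, 185.1]
tcp_rot: [-3.14, 0.002, -0.002]
contact_force: [0.1, 0.7, -0.8]
opening: 0.295
grasp_force: 39.5
```

To row units: 0.094 m / 0.6 = 0.1567, 0.08 m / 0.6 = 0.1333.

Call:
{"method": "move_arm", "body": {"motion": [[0,0,0,0,0,0.025,0.018],[0,0,0,0,0,0.0833,0.018],[0,0,0,0,0,0.1333,0.018],[0,0,0,0,0,0.1567,0.018],[0,0,0,0,0,0.1567,0.018],[0,0,0,0,0,0.1567,0.018]]}}

```text
clock: 22.95
eef_pos: [481.5, -334.3, 93.7]
tcp_rot: [3.141, -0.001, 0.0]
contact_force: [-0.4, 0.1, -2.0]
opening: 0.291
grasp_force: 39.6
```

To row units: 0.012 m / 0.6 = 0.02, -0.001 m / 0.6 = -0.0017.

Call:
{"method": "move_arm", "body": {"motion": [[0,0,0,-0.0017,0,0.01,0.018],[0,0,0,-0.0017,0,0.015,0.018],[0,0,0,-0.0017,0,0.0183,0.018],[0,0,0,-0.0017,0,0.02,0.018],[0,0,0,-0.0017,0,0.02,0.018]]}}

```text
clock: 23.58
eef_pos: [480.1, -334.7, 82.2]
tcp_rot: [3.141, -0.001, -0.0]
contact_force: [-3.8, 1.3, 14.1]
opening: 0.29
grasp_force: 41.1
```

To row units: -0.1 m / 0.6 = -0.1667, -0.001 m / 0.6 = -0.0017.

Call:
{"method": "move_arm", "body": {"motion": [[0,0,0,0,0,-0.0017,0.03],[0,0,0,0,0,-0.0017,0.045],[0,0,0,0,0,-0.0017,0.05],[0,0,0,0,0,-0.05,0.05],[0,0,0,0,0,-0.1333,0.05],[0,0,0,0.0167,-0.025,-0.1667,0.085],[0,0,0,0.0667,-0.0833,-0.1667,0.085],[0,0,0,0.125,-0.1583,-0.1667,0.085]]}}

```text
clock: 24.58
eef_pos: [555.5, -239.2, 181.2]
tcp_rot: [3.141, -0.001, -0.002]
contact_force: [1.8, 0.0, -0.3]
opening: 0.995
grasp_force: 0.0
```

To row units: -0.163 m / 0.6 = -0.2717, -0.14 m / 0.6 = -0.2333.

Call:
{"method": "move_arm", "body": {"motion": [[0,0,0,0.0583,-0.075,0,0.085],[0,0,0,0.125,-0.1583,0,0.085],[0,0,0,0.1833,-0.2333,0.0333,0.085],[0,0,0,0.215,-0.2717,0.1,0.085],[0,0,0,0.215,-0.2717,0.1167,0.085],[0,0,0,0.215,-0.2717,0.1167,0.085]]}}

```text
clock: 25.32
eef_pos: [682.8, -76.7, 109.9]
tcp_rot: [3.142, 0.002, 0.0]
contact_force: [0.1, -0.8, 0.2]
opening: 0.995
grasp_force: 0.0
```

Lower, and grip the light canister with 30 N.

To row units: 0.064 m / 0.6 = 0.1067, 0.035 m / 0.6 = 0.0583.

Call:
{"method": "move_arm", "body": {"motion": [[0,0,0,0.0017,0,0.0583,0.085],[0,0,0,0.0017,0,0.1067,0.085],[0,0,0,0.0017,0,0.1067,0.085],[0,0,0,0.0017,0,0.1067,0.045],[0,0,0,0.0017,0,0.1067,0.045],[0,0,0,0.0017,0,0.1067,0.045],[0,0,0,0.0017,0,0.1067,0.045],[0,0,0,0.0017,0,0.1067,0.045]], "grip_force": 30}}

```text
clock: 26.32
eef_pos: [686.2, -76.9, 49.0]
tcp_rot: [3.141, -0.003, 0.0]
contact_force: [-1.1, -0.9, 6.1]
opening: 0.602
grasp_force: 30.4
```

To row units: -0.15 m / 0.6 = -0.25, -0.135 m / 0.6 = -0.225.

Call:
{"method": "move_arm", "body": {"motion": [[0,0,0,0,0,-0.0167,0.04],[0,0,0,0,0,-0.0667,0.04],[0,0,0,0,0,-0.15,0.04],[0,0,0,0,0,-0.225,0.04],[0,0,0,0,0,-0.25,0.04],[0,0,0,0,0,-0.25,0.04],[0,0,0,0,0,-0.25,0.04]]}}

```text
clock: 27.2
eef_pos: [683.7, -76.2, 194.9]
tcp_rot: [-3.141, 0.003, 0.0]
contact_force: [-0.2, -0.7, -0.6]
opening: 0.6
grasp_force: 31.4
```

To row units: -0.2175 m / 0.6 = -0.3625, -0.2 m / 0.6 = -0.3333.

Call:
{"method": "move_arm", "body": {"motion": [[0,0,0,-0.05,0.0417,0,0.04],[0,0,0,-0.1167,0.095,0,0.04],[0,0,0,-0.1917,0.1567,0,0.04],[0,0,0,-0.2667,0.2183,0,0.04],[0,0,0,-0.3333,0.2733,0,0.04],[0,0,0,-0.3625,0.2992,0,0.04],[0,0,0,-0.3625,0.2992,0.05,0.04],[0,0,0,-0.3625,0.2992,0.1167,0.04]]}}

```text
clock: 28.2
eef_pos: [466.8, -256.2, 125.4]
tcp_rot: [-3.142, 0.0, -0.001]
contact_force: [-0.8, -0.2, -0.5]
opening: 0.597
grasp_force: 31.5
```

Call:
{"method": "move_arm", "body": {"motion": [[0,0,0,0,0,0.0417,0.04],[0,0,0,0,0,0.075,0.04],[0,0,0,0,0,0.1,0.04],[0,0,0,0,0,0.1,0.04],[0,0,0,0,0,0.1,0.04]]}}

```text
clock: 28.82
eef_pos: [467.6, -256.0, 67.1]
tcp_rot: [3.141, -0.0, 0.0]
contact_force: [0.1, -0.2, -0.2]
opening: 0.597
grasp_force: 31.5
```

Call:
{"method": "move_arm", "body": {"motion": [[0,0,0,-0.0017,0,0.0117,0.04],[0,0,0,-0.0017,0,0.0183,0.04],[0,0,0,-0.0017,0,0.0225,0.04],[0,0,0,-0.0017,0,0.025,0.04],[0,0,0,-0.0017,0,0.025,0.04]]}}

```text
clock: 29.45
eef_pos: [466.7, -256.2, 52.7]
tcp_rot: [3.141, -0.001, 0.0]
contact_force: [-2.9, -0.0, 10.1]
opening: 0.6
grasp_force: 31.6
```

To row units: -0.17 m / 0.6 = -0.2833, -0.001 m / 0.6 = -0.0017.

Call:
{"method": "move_arm", "body": {"motion": [[0,0,0,0,0,-0.0017,0.056],[0,0,0,0,0,-0.0017,0.066],[0,0,0,0,0,-0.0017,0.068],[0,0,0,0,0,-0.05,0.068],[0,0,0,0,0,-0.1333,0.068],[0,0,0,0,0,-0.2333,0.068],[0,0,0,-0.05,-0.0667,-0.2833,0.068],[0,0,0,-0.1167,-0.15,-0.2833,0.068]]}}

```text
clock: 30.45
eef_pos: [398.5, -167.2, 224.1]
tcp_rot: [3.14, -0.005, -0.001]
contact_force: [1.2, 0.4, 0.3]
opening: 0.8
grasp_force: 0.0
```

Call:
{"method": "move_arm", "body": {"motion": [[0,0,0,-0.0333,-0.0833,0,0.068],[0,0,0,-0.0667,-0.1667,0,0.068],[0,0,0,-0.0833,-0.25,0,0.068],[0,0,0,-0.0833,-0.2833,0,0.068],[0,0,0,-0.0833,-0.2833,0,0.068]]}}

```text
clock: 31.08
eef_pos: [347.2, 3.9, 221.9]
tcp_rot: [-3.142, -0.0, 0.003]
contact_force: [0.1, -0.8, -0.3]
opening: 0.797
grasp_force: 0.0
```

```bash
python3 -c "
from h import *
a,_=grab_frame('top');b,_=grab_frame('side');cv2.imwrite('pics/t3.png',np.hstack([cv2.resize(a[130:370,60:540,::-1],(400,200)),cv2.resize(b[120:440,150:550,::-1],(400,320))[:200]]));cv2.imwrite('pics/t3.png',np.vstack([cv2.resize(a[130:350,70:550,::-1],(600,275)),cv2.resize(b[120:440,150:550,::-1],(600,300))]))"
```

```text
(no output)
```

View pics/t3.png

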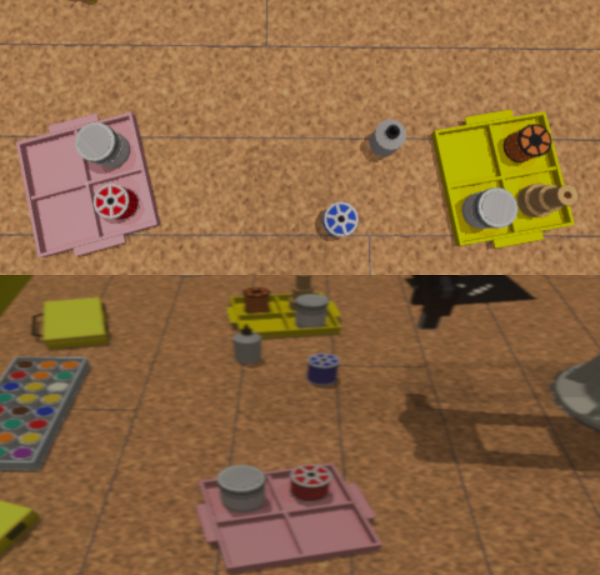

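All five things look upright in their own bays, and the blue reel and bottle haven't moved. I'll check the positions by depth before handing in.

```bash
python3 -c "
from h import *
p,W,ok=cloud('top')
for k,c,h in(('can',(550.5,269.7),84),('red',(473.6,247.6),64),('cop',(559.2,-320.4),64),('man',(480.4,-334.4),114),('empty',(466.4,-255.6),84),('blue',(451.5,-54),60)):
    m=ok&(np.hypot(W[...,0]-c[0],W[...,1]-c[1])<36)&(abs(W[...,2]-h)<6);q=W[m];lo,hi=np.percentile(q[:,:2],[2,98],axis=0)
    print(k,c,((lo+hi)/2).round(1),q[:,2].mean().round(1),q[:,2].std().round(2))"
```

```text
can (550.5, 269.7) [548.8 267.4] 83.6 1.49
red (473.6, 247.6) [473.2 248.4] 63.8 1.4
cop (559.2, -320.4) [ 557.4 -318.7] 63.9 1.49
man (480.4, -334.4) [ 479.3 -333.7] 113.1 1.47
empty (466.4, -255.6) [ 465.5 -255.1] 83.5 1.45
blue (451.5, -54) [451.4 -54.3] 59.8 1.33
```

```bash
python3 -c "
from rig import order
print(order.sign_off())"
```

```text
the job is handed in; nothing more can be done
None
```

Both kits are made up and handed in at about 31 s: the full canister (about 3.5 N in the grip) and the red reel are in the pink tray, and the copper reel, mandrel and empty canister are in the yellow tray, each upright in its own bay, with the blue reel and bottle left where they were.

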